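# Set the mitre ring to the long mark

## Task

Set the mitre ring for the next roof lath by pushing its lever with the fingertips: first push the lever round until it rests against the square stop block, to take up the play, then push it back round until the pointer lines up with the long mark on the scale, and leave it there, clear of the fingers. Only push the lever, gently, without pinching or gripping it, and leave the jar, cup, model well and brush where they are.

Things in the scene. Friction and masses are not known exactly. Their poses are not given: they have to be found in the camera images.
- base: Fixed round grey base plate, 330 mm across, 14 mm thick; origin under its centre, on the vertical axis the ring turns about; its -x axis points to the middle of the lever's arc, roughly to the robot. Two steel end stops on it, 95 mm from the axis, tops at most 34 mm above the bench: a square block (24 x 18 mm) at one end of the arc, a thin round pin (10 mm) at the other.
- ring: Turning steel ring on the base, 150 mm across, with a fence (top 48 mm above the bench) and lath. Its lever arm (14 mm wide, top 34 mm above the bench) sticks out along its own -x. Origin on the axis, 14 mm up. Yaw equal to the base's = mid-arc; +1.0 rad (counter-clockwise from above) = square block, -1.0 = round pin. Moves at 3 to 4 N on the post, stays where left.
- post_top (a point): Centre of the top of the upright black round post on the lever, the part to push: 18 mm diameter, 108 mm from the axis, from 34 to 92 mm above the bench. Fingertips kept 40 to 60 mm above the bench pass over both stops, the scale and the lever arm. More than 30 N on it, as from driving on against a stop, is too rough.
- pointer (a point): Tip of the narrow steel pointer (4 mm wide) at the outer end of the lever, 130 mm from the axis, 20 mm above the bench, on the straight line from the axis through the post.
- stop_line (a point): Point fixed to the base where the pointer's tip lies when the lever rests against the square stop block (130 mm from the axis).
- scale: Flat white curved scale band on the base, 122 to 158 mm from the axis, top 17 mm above the bench, with short black marks 5 degrees apart and one long black mark (4 mm wide) across its whole width. Origin on the axis. It is clamped at a different angle each time.
- mark (a point): Point on the long mark of the scale, 130 mm from the axis, where the pointer's tip belongs. The long mark lies 0.1 to 0.5 rad from mid-arc, on the round pin's side.
- jar: Bystander: closed jar, 58 mm diameter, 75 mm high, on the bench; origin at the centre of its underside.
- cup: Bystander: open white cup, 72 mm diameter, 85 mm high, on the bench; origin at the centre of its underside.
- well: Bystander: round stone-grey model well, 84 mm diameter, 45 mm high, on the bench; origin at the centre of its underside.
- brush: Bystander: brush about 170 mm long and some 20 mm high, lying on the bench along its own x axis.

How it is judged (in metres and radians):
On the way, in this order (a step that is already met when the one before it is completed fails the run):
1. the lever rests against the square stop block (horizontal distance between pointer and stop_line below 0.006 m), for 0.1 s.
2. the pointer is at the long mark (horizontal distance between pointer and mark below 0.006 m), for 0.2 s.
At the end, for the whole second after the job is handed in: The pointer's tip is within 6 mm of the long mark (2.6 degrees), the ring is at rest and nothing touches it (horizontal distance between pointer and mark below 0.006 m and angular speed of ring below 0.05 rad/s).
It fails at once if the lever or ring is gripped or shoved with more than 30 N (contact force between the fingers and ring above 30 N).
It fails at once if the jar is moved by more than 20 mm (distance of jar from where it was at the start of the episode above 0.02 m).
It fails at once if the cup is moved by more than 20 mm (distance of cup from where it was at the start of the episode above 0.02 m).
It fails at once if the model well is moved by more than 20 mm (distance of well from where it was at the start of the episode above 0.02 m).
It fails at once if the brush is moved by more than 20 mm (distance of brush from where it was at the start of the episode above 0.02 m).
It also fails if it takes over 58 s, if anything falls off the work surface, if the arm or the gripper's body presses on something with over 40 N, if the wrist force passes 120 N, or if a joint passes its speed limit or range.

## Robot

A 6-joint arm with a two-finger parallel gripper is mounted at the origin on the work surface. World frame = base frame: x ahead of the robot, y to its left, z up, the work surface at z = 0. Lengths are in mm, angles in rad, forces in N, time in s.
With the tool pointing down it reaches from about 300 to 775 mm from the base axis. Payload 14.6 kg.
Tool frame: the origin (TCP) lies at the very end of the fingers, on their centre line; the grasp point (between the pads) lies 19 mm behind it; z points along the fingers, y is the direction in which the jaws open and shut (so a half turn about z gives the same grasp; the last joint's range is limited). The gripper opens to 94 mm and grips with 3 to 60 N. Pads are 16 mm wide; open, the fingers measure 119 mm over their backs; the gripper's body (75 mm by 177 mm) begins 78 mm behind the grasp point.
Start: joints at [-1.216, 0.3, 1.521, -0, 1.321, -0.067], TCP at [225.164, -501.787, 205.446] pointing down, gripper open.
Joint ranges: [-3.03, 3.03], [-0.79, 2.21], [0.23, 2.52], [-1.04, 4.18], [0, 3.07], [-2.55, 2.55]. Speed limits (rad/s): [2.22, 2.22, 2.57, 3.14, 3.14, 3.14].

## Interface

Orientations are given as [roll, pitch, yaw] about the fixed x, y, z axes, in that order (R = Rz(yaw) Ry(pitch) Rx(roll)).
In Python, from cell import manip gives the robot as it stands.
- The arm moves only by the shell command python3 -m pendant 'ROWS' [FORCE]. ROWS is JSON, a list of rows, each an object with "claw": the finger opening in m, from 0 to 0.094; "delta_pos": the shift along the tool's x, y, z in m, a list of three; "rotation": the turn, a rotation vector about the tool's x, y, z in rad, a list of three. A call has 1 to 10 rows; each row is the pose to reach, as a shift and turn from the pose measured when the call began, along the tool's axes at that moment; what a row does not reach only later rows make up. A row lasts 1/8 s, in which the tool goes at most 62.5 mm and 10.7 degrees, less where a joint would pass 70% of its speed; a pose out of reach is approached as far as the arm can. A call with a gripper value outside its range is refused whole. The fingers move at their own pace and stop on an object; FORCE is the grip in N (left out, the last holds). Time passes only in rows, so rows that repeat a pose let the fingers close. It gives the time, the measured TCP pose, the force and the opening at its end, in the units of the state.
- manip.read_state(): the state, without advancing time (a new reading comes with each control period).
- manip.camera(name): name is "scene" or "top" or "wrist"; returns the picture (420x560x3 uint8, red, green, blue); there is no depth.
- manip.camera_model(name): a dict with "fx", "fy", "cx", "cy" (pixels), "distortion" ([k1, k2, p1, p2, k3] as OpenCV has them; the pictures are not rectified), "cam_to_world" (4x4, takes a point from camera to world coordinates); the wrist camera has in their place "T_tool_cam" (4x4, takes a point from camera to tool coordinates, whose origin is the TCP and whose axes are the flange's). Camera axes: x right, y up, looking along -z (the intrinsics and any distortion apply to the point x, -y, -z); pixel columns grow to the right and rows downward; lengths in mm; the calibration is good to about 2 mm. A picture is of the moment at which its call begins: read the wrist's pose just before it. camera_model takes no time and is no camera call.
- manip.sign_off(): hands the job in, once; it reports no verdict.
The state is a dict: "clock": time; "joints": joint angles; "qd": joint speeds; "effort": joint torques, N m; "eef_pos": TCP position; "eef_rot": TCP orientation; "wrist_force": force on the tool from outside, world axes, zero at the start; "moment": the same for the moment, N m; "finger_gap": finger opening in mm.
Only numpy, scipy, OpenCV 4.12 (cv2) and the standard library are available. Lean on these libraries where they do the work, as an engineer would, in place of code of your own. Each camera call takes 0.05 s, during which the arm holds its last target.

## Working session

There is one attempt and no reset: what is moved stays moved. The work goes in short steps, Python scripts to look and compute and a shell command to move; the robot and the scene stay as the last step left them, time stands still between calls to the robot, and variables do not carry over. Pictures are saved under pics/ and viewed, and the job is handed in when it is done.

```bash
ls; mkdir -p pics
python3 - <<'E'
from cell import manip
import cv2
s=manip.read_state();print(s)
for n in("scene","top","wrist"):
    m=manip.camera_model(n);print(n,m)
    cv2.imwrite(f"pics/{n}0.png",manip.camera(n)[:,:,::-1])
E
```

```text
pics
{'clock': 0.0, 'joints': array([-1.21557191e+00,  3.00489363e-01,  1.52157080e+00, -3.27454326e-05,
        1.32070291e+00, -6.66087820e-02]), 'qd': array([-0.00028593,  0.00136313,  0.00104229,  0.0012589 ,  0.00087467,
       -0.00063702]), 'effort': array([-1.38529034e-03, -5.31809950e+01, -3.52738059e+01,  7.07951188e-02,
        2.44329509e-02, -9.33940737e-05]), 'eef_pos': array([ 225.08276341, -501.54886563,  204.88066495]), 'eef_rot': array([-3.14042272e+00, -4.62556996e-05,  4.21841294e-01]), 'wrist_force': array([0.19862591, 0.27159856, 0.66352128]), 'moment': array([-0.01698487, -0.03513605,  0.00077405]), 'finger_gap': 93.9290622871787}
scene {'fx': 415.22429019070313, 'fy': 415.22429019070313, 'cx': 274.68547765584816, 'cy': 215.8144935339826, 'distortion': array([-0.04468514,  0.        ,  0.        ,  0.        ,  0.        ]), 'cam_to_world': array([[ 8.54419835e-01, -3.24091582e-01,  4.06117460e-01,
         9.54290596e+02],
       [ 5.19561699e-01,  5.25807197e-01, -6.73485287e-01,
        -5.33733447e+02],
       [ 4.73142903e-03,  7.86442266e-01,  6.17645672e
[... 523 characters left out ...]
,  1.45778299e-01,  9.89305421e-01,
         1.05646452e+03],
       [ 0.00000000e+00,  0.00000000e+00,  0.00000000e+00,
         1.00000000e+00]])}
wrist {'fx': 304.5923420835066, 'fy': 304.5923420835066, 'cx': 276.3769484930257, 'cy': 214.39805692839764, 'distortion': array([-0.01661647,  0.        ,  0.        ,  0.        ,  0.        ]), 'T_tool_cam': array([[ 7.17569675e-05,  9.60749747e-01,  2.77416506e-01,
         8.03847037e+01],
       [ 9.99999876e-01, -2.05442051e-04,  4.52826119e-04,
        -2.24067122e-01],
       [ 4.92045596e-04,  2.77416439e-01, -9.60749643e-01,
        -1.79163040e+02],
       [ 0.00000000e+00,  0.00000000e+00,  0.00000000e+00,
         1.00000000e+00]])}
```

View pics/top0.png

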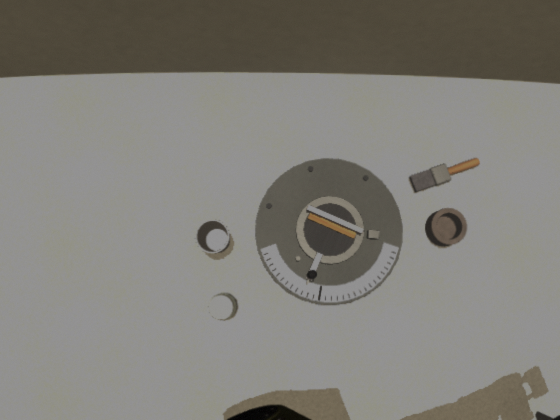

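View pics/scene0.png

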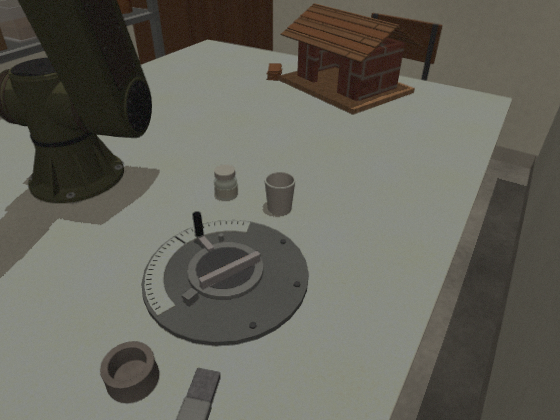

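Run:
```python
import cv2
a=cv2.imread("pics/top0.png")[110:310,200:400]
cv2.imwrite("pics/topc.png",cv2.resize(a,(600,600),interpolation=cv2.INTER_CUBIC))
```

```text
(no output)
```

View pics/topc.png

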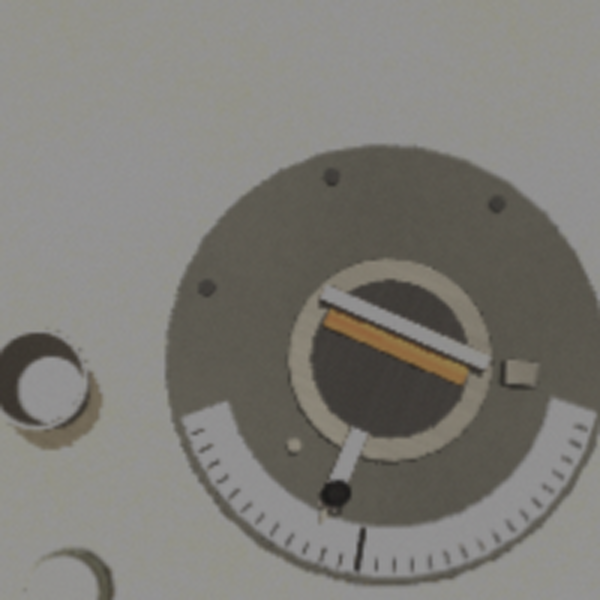

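Top view: base centre near (329,230), the lever's post near (312,274), the long mark near (320,293), the square block at (373,234) and the pin at (298,258). The lever sits on the pin's side of the mark.

```bash
cat > h.py <<'E'
import numpy as np,cv2
from cell import manip
from scipy.spatial.transform import Rotation as R
def ray(m,T,uv):
    K=np.array([[m['fx'],0,m['cx']],[0,m['fy'],m['cy']],[0,0,1]])
    n=cv2.undistortPoints(np.array(uv,float).reshape(-1,1,2),K,m['distortion'])[:,0]
    d=np.c_[n[:,0],-n[:,1],-np.ones(len(n))]@T[:3,:3].T
    return T[:3,3],d
def plane(name,uv,z,T=None):
    m=manip.camera_model(name)
    if T is None:T=m['cam_to_world']
    o,d=ray(m,T,uv);return o+d*((z-o[2])/d[:,2])[:,None]
def tool():
    s=manip.read_state();T=np.eye(4);T[:3,:3]=R.from_euler('xyz',s['eef_rot']).as_matrix();T[:3,3]=s['eef_pos'];return T
def wristT(): return tool()@manip.camera_model('wrist')['T_tool_cam']
def circ(P):
    A=np.c_[2*P[:,:2],np.ones(len(P))];x=np.linalg.lstsq(A,(P[:,:2]**2).sum(1),rcond=None)[0]
    return x[:2],np.sqrt(x[2]+x[0]**2+x[1]**2)
E
python3 - <<'E'
from h import *
a=cv2.imread("pics/top0.png")
c=lambda L:[(200+(u+.5)/3-.5,110+(v+.5)/3-.5) for u,v in L]
disk=plane('top',c([(166,364),(207,237),(281,170),(385,145),(480,163),(563,232),(180,425),(215,497),(275,550)]),14)
print(circ(disk))
inner=plane('top',c([(230,403),(255,447),(300,495),(392,525),(450,515),(500,484),(535,445),(550,397)]),17)
print('scale inner',circ(inner))
ring=plane('top',c([(288,362),(390,259),(491,362),(390,462),(320,290),(318,433),(462,433)]),30)
print('ring(z30?)',circ(ring))
C=circ(disk)[0]
def ang(p): d=np.array(p)[:2]-C; return np.hypot(*d),np.degrees(np.arctan2(-d[1],-d[0]))
for n,uv,z in[('mark in',(361.5,530),17),('mark out',(358,570),17),('post',(336,488),92),('pin',(293,445),34),('block',(520,373),34),('mark mid',(360,550),17)]:
    p=plane('top',c([uv]),z)[0];print(n,p,ang(p))
E
```

```text
(array([570.29796079, -86.59287951]), np.float64(163.8343819009602))
scale inner (array([570.61005881, -87.30417504]), np.float64(121.76133169230054))
ring(z30?) (array([567.21840102, -84.81121181]), np.float64(73.95685057253239))
mark in [444.67492209 -65.3435155   17.        ] (np.float64(127.40754814536646), np.float64(-9.600805863366661))
mark out [415.84334026 -62.91140771  17.        ] (np.float64(156.25953382390276), np.float64(-8.716887936794702))
post [472.80983402 -41.25116713  92.        ] (np.float64(107.5165370720809), np.float64(-24.943130997765994))
pin [504.83274231 -14.43530597  34.        ] (np.float64(97.42900107880966), np.float64(-47.78400022464255))
block [ 558.64849798 -179.08367111   34.        ] (np.float64(93.22154532677736), np.float64(82.82124534814892))
mark mid [430.24514607 -64.30430845  17.        ] (np.float64(141.81527179192895), np.float64(-9.0424519335373))
```

```bash
cat >> h.py <<'E'
C=np.array([570.4,-87.0])
def goal(p,yawdeg):
    T=tool();Rg=R.from_euler('xyz',[np.pi,0,np.radians(yawdeg)]).as_matrix()
    d=T[:3,:3].T@(np.array(p)-T[:3,3]);r=R.from_matrix(T[:3,:3].T@Rg).as_rotvec()
    return np.round(d/1000,4),np.round(r,4)
def arc(th,off,z,r=108):
    """tool y offset 'off' mm (+ = CCW direction) from post at angle th deg"""
    t=np.radians(th);rad=np.array([-np.cos(t),-np.sin(t)]);tan=np.array([np.sin(t),-np.cos(t)])
    return [*(C+r*rad+off*tan),z]
E
python3 - <<'E'
from h import *
print(goal(arc(-25,0,150),-25), tool()[:3,:3])
E
```

```text
(array([ 0.4142, -0.3186,  0.0553]), array([-8.000e-04,  3.000e-04,  8.582e-01])) [[ 9.12344943e-01  4.09422281e-01 -3.18395460e-04]
 [ 4.09422404e-01 -9.12344599e-01  7.91973385e-04]
 [ 3.37651711e-05 -8.52911147e-04 -9.99999636e-01]]
```

```bash
python3 -m pendant '[{"claw":0.07,"delta_pos":[0.1,-0.08,0.0],"rotation":[0,0,0.2]},{"claw":0.07,"delta_pos":[0.2,-0.155,0.02],"rotation":[0,0,0.4]},{"claw":0.07,"delta_pos":[0.3,-0.23,0.04],"rotation":[0,0,0.6]},{"claw":0.07,"delta_pos":[0.414,-0.3185,0.055],"rotation":[0,0,0.858]},{"claw":0.07,"delta_pos":[0.414,-0.3185,0.055],"rotation":[0,0,0.858]},{"claw":0.07,"delta_pos":[0.414,-0.3185,0.055],"rotation":[0,0,0.858]},{"claw":0.07,"delta_pos":[0.414,-0.3185,0.055],"rotation":[0,0,0.858]},{"claw":0.07,"delta_pos":[0.414,-0.3185,0.055],"rotation":[0,0,0.858]},{"claw":0.07,"delta_pos":[0.414,-0.3185,0.055],"rotation":[0,0,0.858]},{"claw":0.07,"delta_pos":[0.414,-0.3185,0.055],"rotation":[0,0,0.858]}]'
python3 - <<'E'
from h import *
print(tool().round(3))
print(goal(arc(-25,0,150),-25))
cv2.imwrite("pics/w1.png",manip.camera('wrist')[:,:,::-1])
E
```

```text
clock: 1.4
eef_pos: [472.8, -39.1, 149.6]
eef_rot: [-3.141, 0.002, -0.432]
wrist_force: [0.1, -0.7, -0.2]
finger_gap: 70.0
[[ 9.08000e-01 -4.19000e-01 -2.00000e-03  4.72828e+02]
 [-4.19000e-01 -9.08000e-01  1.00000e-03 -3.90990e+01]
 [-2.00000e-03 -0.00000e+00 -1.00000e+00  1.49600e+02]
 [ 0.00000e+00  0.00000e+00  0.00000e+00  1.00000e+00]]
(array([ 0.0007,  0.0022, -0.0004]), array([-0.0004,  0.0019,  0.004 ]))
```

View pics/w1.png

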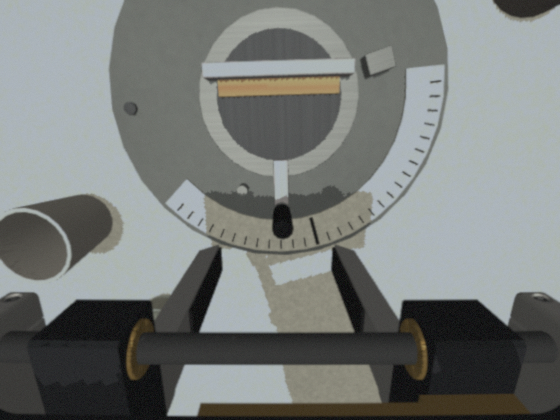

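Wrist view: post top near (283,208) centred between the fingers, long mark at (315,231) to its right, block at (378,61), pin at (242,188). I'll cross-check the positions.

Run:
```python
import cv2
a=cv2.imread("pics/w1.png")
cv2.imwrite("pics/w1c.png",cv2.resize(a[0:260,90:460],None,fx=2.1,fy=2.1,interpolation=cv2.INTER_CUBIC))
```

```text
(no output)
```

View pics/w1c.png

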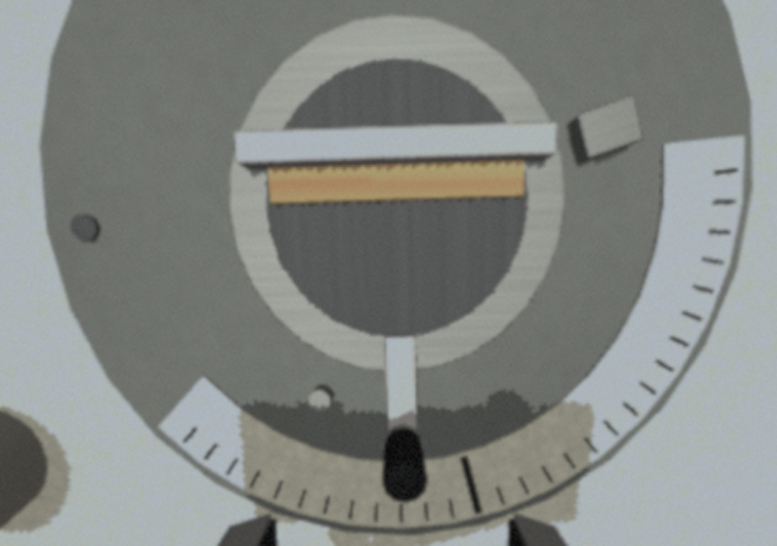

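Run:
```python
from h import *
T=wristT()
c=lambda L:[(90+(u+.5)/2.1-.5,(v+.5)/2.1-.5) for u,v in L]
inner=plane('wrist',c([(203,377),(270,430),(330,451),(460,458),(520,437),(600,370),(645,270),(662,150)]),17,T)
print('scale inner',circ(inner))
outer=plane('wrist',c([(160,427),(240,491),(330,523),(440,527),(560,477),(660,387),(718,280),(744,140)]),17,T);print(circ(outer))
def ang(p): d=np.array(p)[:2]-C; return np.hypot(*d),np.degrees(np.arctan2(-d[1],-d[0]))
for n,uv,z in[('mark in',(464.5,460),17),('mark out',(477,512),17),('post',(402,440),92),('pin',(319,399),34),('block',(607,126),34),('lever',(400,342),34),('lever2',(402,415),34),('postfoot?',(402,426),34)]:
    p=plane('wrist',c([uv]),z,T)[0];print(n,p,ang(p))
```

```text
scale inner (array([564.314871  , -86.81708366]), np.float64(120.7500336361744))
(array([569.31780254, -85.57183233]), np.float64(158.58973637013258))
mark in [443.24312804 -68.01726786  17.        ] (np.float64(128.56599163881165), np.float64(-8.490748627968546))
mark out [414.32707308 -62.83123806  17.        ] (np.float64(157.9331743812851), np.float64(-8.802651683492957))
post [485.29916787 -51.00333835  92.        ] (np.float64(92.4008186070836), np.float64(-22.927796520453434))
pin [505.05338228 -18.13859507  34.        ] (np.float64(94.93194159645186), np.float64(-46.50018193620178))
block [ 558.82519998 -180.42153335   34.        ] (np.float64(94.13585336425422), np.float64(82.93712505872598))
lever [513.22184188 -63.70489875  34.        ] (np.float64(61.74142456742881), np.float64(-22.166600284110043))
lever2 [481.69450462 -50.28272109  34.        ] (np.float64(96.00428886664349), np.float64(-22.485807416182766))
postfoot? [476.82710619 -48.05528243  34.        ] (np.float64(101.3537245645638), np.float64(-22.596911027684033))
```

Run:
```python
from h import *
print(goal(arc(-23.5,0,50),-23.5))
```

```text
(array([0.0006, 0.0035, 0.0999]), array([-0.0002,  0.0016, -0.0235]))
```

```bash
python3 -m pendant '[{"claw":0.07,"delta_pos":[0,0.003,0.02],"rotation":[0,0,-0.02]},{"claw":0.07,"delta_pos":[0,0.003,0.05],"rotation":[0,0,-0.02]},{"claw":0.07,"delta_pos":[0.0006,0.0035,0.08],"rotation":[0,0.0016,-0.023]},{"claw":0.07,"delta_pos":[0.0006,0.0035,0.1],"rotation":[0,0.0016,-0.023]},{"claw":0.07,"delta_pos":[0.0006,0.0035,0.1],"rotation":[0,0.0016,-0.023]}]'
python3 - <<'E'
from h import *
# arc plan: push CCW with -y finger: tool leads post by 35-9=26
T=tool(); 
for th in (-23.5,-13.5,-3.5,6.5,16.5,26.5,36.5,46.5,56.5): print(th,goal(arc(th,26,50),th))
cv2.imwrite("pics/w2.png",manip.camera('wrist')[:,:,::-1])
E
```

```text
clock: 2.08
eef_pos: [470.3, -44.8, 49.1]
eef_rot: [3.141, 0.002, -0.412]
wrist_force: [0.4, -0.6, 0.9]
finger_gap: 69.8
-23.5 (array([ 0.0007,  0.0248, -0.0009]), array([ 0.0004,  0.0023, -0.0019]))
-13.5 (array([ 0.0069,  0.0431, -0.0009]), array([ 0.0002,  0.0024, -0.1765]))
-3.5 (array([ 0.0162,  0.0601, -0.0009]), array([ 0.    ,  0.0024, -0.351 ]))
6.5 (array([ 0.0282,  0.0752, -0.001 ]), array([-2.000e-04,  2.400e-03, -5.255e-01]))
16.5 (array([ 0.0428,  0.088 , -0.001 ]), array([-4.000e-04,  2.400e-03, -7.001e-01]))
26.5 (array([ 0.0593,  0.0981, -0.001 ]), array([-6.000e-04,  2.400e-03, -8.746e-01]))
36.5 (array([ 0.0774,  0.1052, -0.0011]), array([-8.0000e-04,  2.3000e-03, -1.0491e+00]))
46.5 (array([ 0.0963,  0.109 , -0.0011]), array([-1.1000e-03,  2.3000e-03, -1.2237e+00]))
56.5 (array([ 0.1157,  0.1094, -0.0011]), array([-1.3000e-03,  2.2000e-03, -1.3982e+00]))
```

View pics/w2.png

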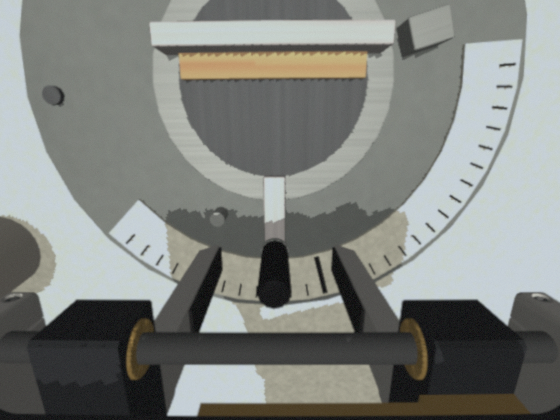

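Post stands mid-gap at (274,265), clear of both fingers. Working out the arc rows to push counter-clockwise.

```bash
cat > plan.py <<'E'
import sys
from h import *
# args: off, th list
off=float(sys.argv[1])
for a in sys.argv[2:]:
    th,o=(a.split(':')+[off])[:2]
    d,r=goal(arc(float(th),float(o),50),float(th));print(th,o,[float(round(x,3)) for x in d],round(float(r[2]),3))
E
python3 plan.py 26 -23.5:12 -23.5:18 -23.5:22 -23.5:26 -21.5 -19 -16.5 -14 -11.5 -9
```

```text
-23.5 12 [0.0, 0.011, 0.0] -0.002
-23.5 18 [0.0, 0.017, 0.0] -0.002
-23.5 22 [0.0, 0.021, 0.0] -0.002
-23.5 26 [0.0, 0.025, 0.0] -0.002
-21.5 26.0 [0.001, 0.029, 0.0] -0.037
-19 26.0 [0.002, 0.034, 0.0] -0.08
-16.5 26.0 [0.004, 0.038, 0.0] -0.124
-14 26.0 [0.006, 0.043, 0.0] -0.168
-11.5 26.0 [0.008, 0.047, 0.0] -0.211
-9 26.0 [0.01, 0.051, 0.0] -0.255
```

```bash
python3 -m pendant '[{"claw":0.07,"delta_pos":[0,0.011,0],"rotation":[0,0,0]},{"claw":0.07,"delta_pos":[0,0.017,0],"rotation":[0,0,0]},{"claw":0.07,"delta_pos":[0,0.021,0],"rotation":[0,0,0]},{"claw":0.07,"delta_pos":[0,0.025,0],"rotation":[0,0,0]},{"claw":0.07,"delta_pos":[0.001,0.029,0],"rotation":[0,0,-0.037]},{"claw":0.07,"delta_pos":[0.002,0.034,0],"rotation":[0,0,-0.08]},{"claw":0.07,"delta_pos":[0.004,0.038,0],"rotation":[0,0,-0.124]},{"claw":0.07,"delta_pos":[0.006,0.043,0],"rotation":[0,0,-0.168]},{"claw":0.07,"delta_pos":[0.008,0.047,0],"rotation":[0,0,-0.211]},{"claw":0.07,"delta_pos":[0.010,0.051,0],"rotation":[0,0,-0.255]}]'
python3 - <<'E'
from h import *
cv2.imwrite("pics/w3.png",manip.camera('wrist')[:,:,::-1])
E
python3 plan.py 26 -5 -1 3 7 11 15 19 23 27 31
```

```text
clock: 3.38
eef_pos: [460.0, -95.3, 50.3]
eef_rot: [-3.141, 0.0, -0.155]
wrist_force: [1.8, 3.0, 1.2]
finger_gap: 69.6
-5 26.0 [0.002, 0.008, 0.0] -0.066
-1 26.0 [0.004, 0.015, 0.0] -0.136
3 26.0 [0.007, 0.022, 0.0] -0.206
7 26.0 [0.011, 0.029, 0.0] -0.275
11 26.0 [0.015, 0.036, 0.0] -0.345
15 26.0 [0.02, 0.042, 0.0] -0.415
19 26.0 [0.024, 0.048, 0.0] -0.485
23 26.0 [0.03, 0.054, 0.0] -0.555
27 26.0 [0.035, 0.059, 0.0] -0.625
31 26.0 [0.042, 0.064, 0.0] -0.694
```

View pics/w3.png

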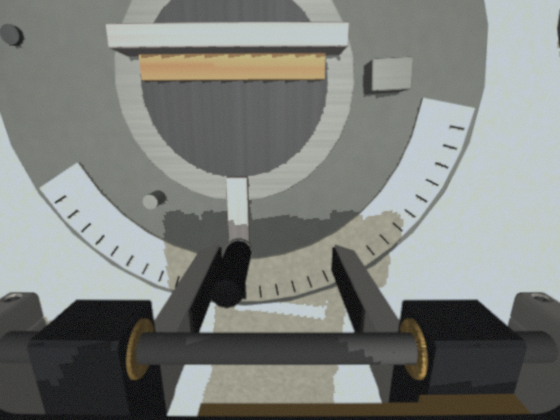

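The left finger is against the post at (228,290), the lever has come round over the mark, and the push is about 3.5 N. Carrying on.

```bash
python3 -m pendant '[{"claw":0.07,"delta_pos":[0.002,0.008,0],"rotation":[0,0,-0.066]},{"claw":0.07,"delta_pos":[0.004,0.015,0],"rotation":[0,0,-0.136]},{"claw":0.07,"delta_pos":[0.007,0.022,0],"rotation":[0,0,-0.206]},{"claw":0.07,"delta_pos":[0.011,0.029,0],"rotation":[0,0,-0.275]},{"claw":0.07,"delta_pos":[0.015,0.036,0],"rotation":[0,0,-0.345]},{"claw":0.07,"delta_pos":[0.020,0.042,0],"rotation":[0,0,-0.415]},{"claw":0.07,"delta_pos":[0.024,0.048,0],"rotation":[0,0,-0.485]},{"claw":0.07,"delta_pos":[0.030,0.054,0],"rotation":[0,0,-0.555]},{"claw":0.07,"delta_pos":[0.035,0.059,0],"rotation":[0,0,-0.625]},{"claw":0.07,"delta_pos":[0.042,0.064,0],"rotation":[0,0,-0.694]}]'
python3 plan.py 26 34 37 40 43 46 49 52 55 58 60
```

```text
clock: 4.68
eef_pos: [491.3, -165.2, 50.1]
eef_rot: [-3.14, 0.001, 0.543]
wrist_force: [-3.2, 1.9, 2.7]
finger_gap: 69.8
34 26.0 [0.002, 0.005, 0.0] -0.051
37 26.0 [0.003, 0.011, 0.0] -0.103
40 26.0 [0.005, 0.016, 0.0] -0.156
43 26.0 [0.008, 0.022, 0.0] -0.208
46 26.0 [0.01, 0.027, 0.0] -0.26
49 26.0 [0.013, 0.032, 0.0] -0.313
52 26.0 [0.016, 0.037, -0.0] -0.365
55 26.0 [0.02, 0.042, -0.0] -0.417
58 26.0 [0.024, 0.046, -0.0] -0.47
60 26.0 [0.026, 0.049, -0.0] -0.505
```

```bash
python3 -m pendant '[{"claw":0.07,"delta_pos":[0.002,0.005,0],"rotation":[0,0,-0.051]},{"claw":0.07,"delta_pos":[0.003,0.011,0],"rotation":[0,0,-0.103]},{"claw":0.07,"delta_pos":[0.005,0.016,0],"rotation":[0,0,-0.156]},{"claw":0.07,"delta_pos":[0.008,0.022,0],"rotation":[0,0,-0.208]},{"claw":0.07,"delta_pos":[0.010,0.027,0],"rotation":[0,0,-0.26]},{"claw":0.07,"delta_pos":[0.013,0.032,0],"rotation":[0,0,-0.313]},{"claw":0.07,"delta_pos":[0.016,0.037,0],"rotation":[0,0,-0.365]},{"claw":0.07,"delta_pos":[0.020,0.042,0],"rotation":[0,0,-0.417]},{"claw":0.07,"delta_pos":[0.024,0.046,0],"rotation":[0,0,-0.47]}]'
python3 - <<'E'
from h import *
cv2.imwrite("pics/w4.png",manip.camera('wrist')[:,:,::-1])
cv2.imwrite("pics/t4.png",cv2.resize(manip.camera('top')[110:310,250:450,::-1],None,fx=3,fy=3,interpolation=cv2.INTER_CUBIC))
E
python3 plan.py 26 59.5 61 62.5 64 65.5 67 68
```

```text
clock: 5.8
eef_pos: [535.1, -192.1, 49.7]
eef_rot: [-3.138, 0.0, 1.014]
wrist_force: [-4.2, -0.6, 1.7]
finger_gap: 70.0
59.5 26.0 [0.0, 0.003, -0.0] -0.026
61 26.0 [0.001, 0.005, -0.0] -0.052
62.5 26.0 [0.002, 0.008, -0.0] -0.078
64 26.0 [0.003, 0.011, -0.0] -0.104
65.5 26.0 [0.004, 0.014, -0.0] -0.13
67 26.0 [0.005, 0.016, -0.0] -0.157
68 26.0 [0.006, 0.018, -0.0] -0.174
```

View pics/w4.png

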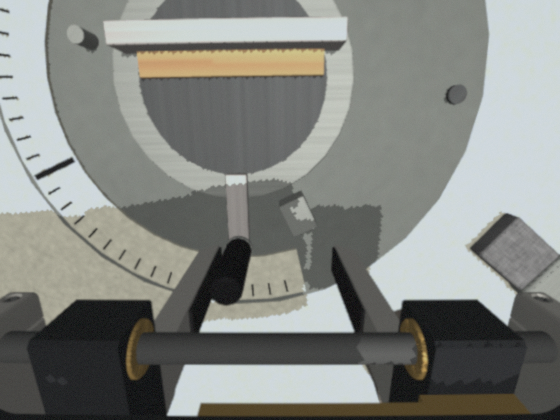

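View pics/t4.png

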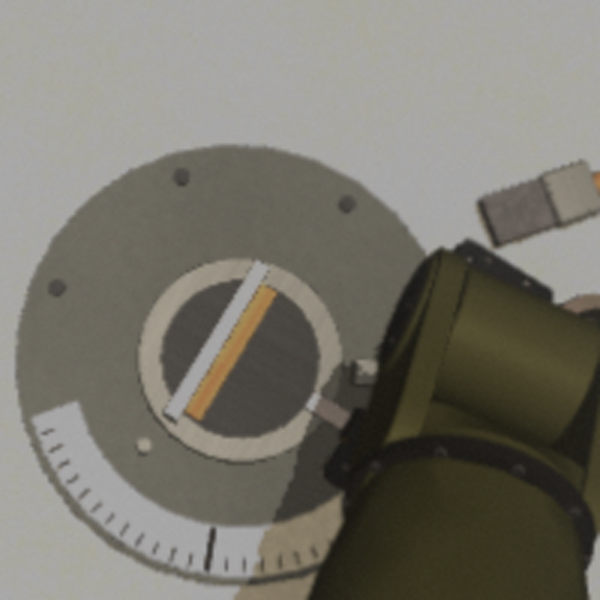

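The lever at (238,210) is still about 12° short of the block at (297,214). Approaching slowly now.

```bash
python3 -m pendant '[{"claw":0.07,"delta_pos":[0,0.003,0],"rotation":[0,0,-0.026]},{"claw":0.07,"delta_pos":[0.001,0.005,0],"rotation":[0,0,-0.052]},{"claw":0.07,"delta_pos":[0.002,0.008,0],"rotation":[0,0,-0.078]},{"claw":0.07,"delta_pos":[0.003,0.011,0],"rotation":[0,0,-0.104]},{"claw":0.07,"delta_pos":[0.004,0.014,0],"rotation":[0,0,-0.13]},{"claw":0.07,"delta_pos":[0.005,0.016,0],"rotation":[0,0,-0.157]},{"claw":0.07,"delta_pos":[0.006,0.018,0],"rotation":[0,0,-0.174]}]'
python3 - <<'E'
from h import *
cv2.imwrite("pics/w5.png",manip.camera('wrist')[:,:,::-1])
E
python3 plan.py 26 68.5 69 69.5 70 70.5 71
```

```text
clock: 6.78
eef_pos: [554.0, -196.7, 49.6]
eef_rot: [-3.139, -0.0, 1.188]
wrist_force: [-3.8, -0.4, -0.5]
finger_gap: 70.2
68.5 26.0 [0.0, 0.001, -0.0] -0.007
69 26.0 [0.0, 0.002, -0.0] -0.015
69.5 26.0 [0.001, 0.003, -0.0] -0.024
70 26.0 [0.001, 0.004, -0.0] -0.033
70.5 26.0 [0.001, 0.005, -0.0] -0.042
71 26.0 [0.001, 0.006, -0.0] -0.05
```

View pics/w5.png

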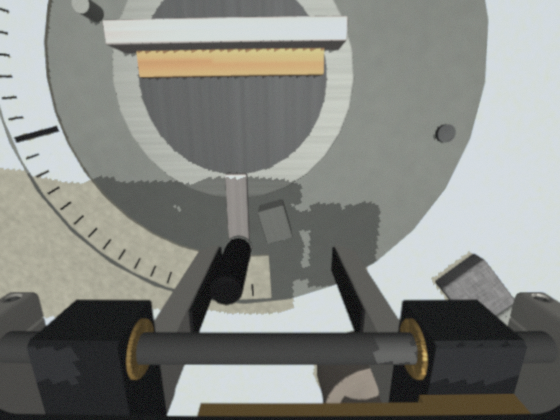

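About 12 px, or roughly 6–8 mm, is left between the lever's edge (247) and the block's face (260).

```bash
python3 -m pendant '[{"claw":0.07,"delta_pos":[0,0.001,0],"rotation":[0,0,-0.01]},{"claw":0.07,"delta_pos":[0.0005,0.002,0],"rotation":[0,0,-0.02]},{"claw":0.07,"delta_pos":[0.001,0.003,0],"rotation":[0,0,-0.03]},{"claw":0.07,"delta_pos":[0.001,0.004,0],"rotation":[0,0,-0.037]},{"claw":0.07,"delta_pos":[0.001,0.005,0],"rotation":[0,0,-0.044]},{"claw":0.07,"delta_pos":[0.0015,0.006,0],"rotation":[0,0,-0.05]}]'
python3 - <<'E'
from h import *
cv2.imwrite("pics/w6.png",cv2.resize(manip.camera('wrist')[150:320,150:350,::-1],None,fx=3,fy=3))
E
python3 plan.py 26 71.5 72 72.5 73
```

```text
clock: 7.58
eef_pos: [560.4, -197.7, 49.6]
eef_rot: [-3.139, -0.0, 1.239]
wrist_force: [-4.3, 0.3, -0.5]
finger_gap: 70.1
71.5 26.0 [0.0, 0.0, -0.0] -0.008
72 26.0 [0.0, 0.001, -0.0] -0.017
72.5 26.0 [0.001, 0.002, -0.0] -0.026
73 26.0 [0.001, 0.003, -0.0] -0.035
```

View pics/w6.png

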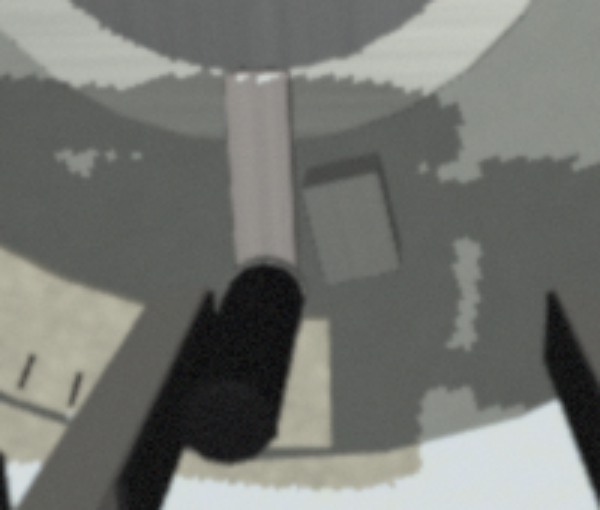

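Some 3 mm still remain at the nearest corner. Short, gentle steps now, watching the force.

```bash
python3 -m pendant '[{"claw":0.07,"delta_pos":[0,0.0007,0],"rotation":[0,0,-0.006]},{"claw":0.07,"delta_pos":[0.0003,0.0014,0],"rotation":[0,0,-0.012]},{"claw":0.07,"delta_pos":[0.0005,0.002,0],"rotation":[0,0,-0.018]},{"claw":0.07,"delta_pos":[0.0005,0.0025,0],"rotation":[0,0,-0.024]}]'; python3 plan.py 26 72.5 73 73.5 74
```

```text
clock: 8.12
eef_pos: [563.1, -198.0, 49.7]
eef_rot: [-3.139, -0.0, 1.264]
wrist_force: [-2.1, 2.9, -0.6]
finger_gap: 69.8
72.5 26.0 [0.0, -0.0, -0.0] -0.002
73 26.0 [0.0, 0.0, -0.0] -0.01
73.5 26.0 [0.0, 0.001, -0.0] -0.019
74 26.0 [0.001, 0.002, -0.0] -0.028
```

```bash
python3 -m pendant '[{"claw":0.07,"delta_pos":[0,0.0005,0],"rotation":[0,0,-0.005]},{"claw":0.07,"delta_pos":[0.0002,0.001,0],"rotation":[0,0,-0.01]}]'
python3 - <<'E'
from h import *
cv2.imwrite("pics/w7.png",cv2.resize(manip.camera('wrist')[150:320,150:350,::-1],None,fx=3,fy=3))
E
```

```text
clock: 8.38
eef_pos: [564.2, -198.0, 49.7]
eef_rot: [-3.139, -0.0, 1.274]
wrist_force: [-2.2, 2.8, -0.3]
finger_gap: 69.9
```

View pics/w7.png

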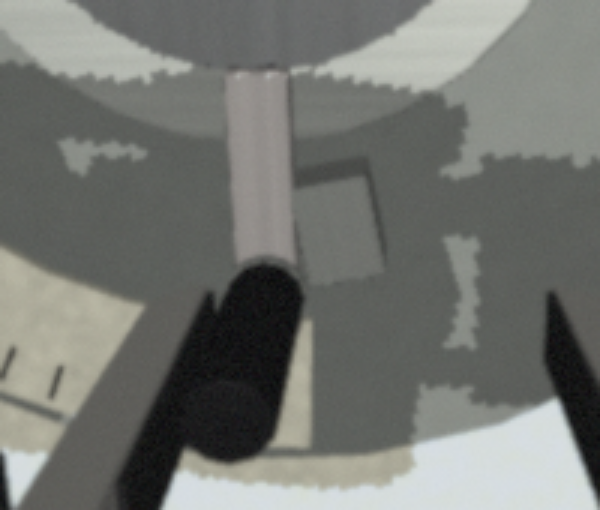

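The block's corner at (296,190) all but touches the lever. I'll push on in half-millimetres until the force rises.

```bash
python3 -m pendant '[{"claw":0.07,"delta_pos":[0,0.0005,0],"rotation":[0,0,-0.005]}]';python3 -m pendant '[{"claw":0.07,"delta_pos":[0,0.0008,0],"rotation":[0,0,-0.005]}]';python3 -m pendant '[{"claw":0.07,"delta_pos":[0,0.0008,0],"rotation":[0,0,0]}]'
```

```text
clock: 8.55
eef_pos: [564.8, -198.2, 49.7]
eef_rot: [-3.139, -0.0, 1.28]
wrist_force: [-2.3, 3.1, -1.2]
finger_gap: 69.9
clock: 8.68
eef_pos: [565.0, -198.1, 49.5]
eef_rot: [-3.138, -0.001, 1.285]
wrist_force: [-8.8, 7.1, 3.8]
finger_gap: 70.1
clock: 8.8
eef_pos: [564.9, -198.0, 49.4]
eef_rot: [-3.135, -0.001, 1.285]
wrist_force: [-10.4, 4.8, 4.6]
finger_gap: 70.4
```

The force has risen to 11 N with no further motion, so the lever is on the stop. Holding briefly, then looking.

```bash
python3 -m pendant '[{"claw":0.07,"delta_pos":[0,0.0003,0],"rotation":[0,0,0]},{"claw":0.07,"delta_pos":[0,0.0003,0],"rotation":[0,0,0]}]'
python3 - <<'E'
from h import *
T=tool();p=T[:3,3]-26*T[:3,1];d=p[:2]-C;print(p,np.hypot(*d),np.degrees(np.arctan2(-d[1],-d[0])))
cv2.imwrite("pics/w8.png",cv2.resize(manip.camera('wrist')[150:320,150:350,::-1],None,fx=3,fy=3))
E
python3 plan.py 0 73:18 73:4 73:-10 73:-18 73:-22 73:-26 71:-26 68:-26 65:-26
```

```text
clock: 9.05
eef_pos: [564.8, -198.0, 49.4]
eef_rot: [-3.134, -0.001, 1.286]
wrist_force: [-6.3, 3.4, 2.2]
finger_gap: 70.1
[ 539.87632457 -190.69215937   49.60638739] 108.09143664276709 73.5972473312248
73 18 [-0.0, -0.009, -0.0] 0.011
73 4 [0.0, -0.023, -0.0] 0.011
73 -10 [0.0, -0.037, -0.0] 0.011
73 -18 [0.0, -0.045, -0.0] 0.011
73 -22 [0.0, -0.049, -0.0] 0.011
73 -26 [0.0, -0.053, -0.0] 0.011
71 -26 [0.001, -0.057, -0.0] 0.046
68 -26 [0.003, -0.062, -0.0] 0.099
65 -26 [0.005, -0.068, -0.0] 0.151
```

View pics/w8.png

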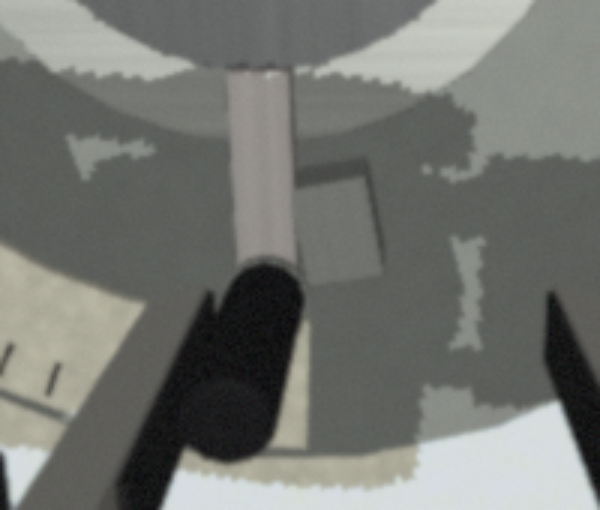

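The block now meets the lever's edge. Moving the other finger over to push back.

```bash
python3 -m pendant '[{"claw":0.07,"delta_pos":[0,-0.01,0],"rotation":[0,0,0.01]},{"claw":0.07,"delta_pos":[0,-0.025,0],"rotation":[0,0,0.01]},{"claw":0.07,"delta_pos":[0,-0.038,0],"rotation":[0,0,0.01]},{"claw":0.07,"delta_pos":[0,-0.045,0],"rotation":[0,0,0.01]},{"claw":0.07,"delta_pos":[0,-0.049,0],"rotation":[0,0,0.01]},{"claw":0.07,"delta_pos":[0,-0.053,0],"rotation":[0,0,0.011]},{"claw":0.07,"delta_pos":[0.001,-0.057,0],"rotation":[0,0,0.046]},{"claw":0.07,"delta_pos":[0.003,-0.062,0],"rotation":[0,0,0.099]},{"claw":0.07,"delta_pos":[0.005,-0.068,0],"rotation":[0,0,0.151]}]'
python3 plan.py -26 61 57 53 49 45 41 37 33 29 25
```

```text
clock: 10.22
eef_pos: [501.2, -174.3, 50.0]
eef_rot: [-3.135, 0.0, 1.131]
wrist_force: [3.2, -3.5, -2.1]
finger_gap: 70.4
61 -26.0 [0.002, -0.008, 0.0] 0.067
57 -26.0 [0.005, -0.015, 0.0] 0.136
53 -26.0 [0.008, -0.022, 0.0] 0.206
49 -26.0 [0.012, -0.029, 0.0] 0.276
45 -26.0 [0.016, -0.036, 0.0] 0.346
41 -26.0 [0.02, -0.042, 0.0] 0.416
37 -26.0 [0.025, -0.048, 0.0] 0.485
33 -26.0 [0.03, -0.054, 0.0] 0.555
29 -26.0 [0.036, -0.059, 0.0] 0.625
25 -26.0 [0.042, -0.064, 0.0] 0.695
```

```bash
python3 -m pendant '[{"claw":0.07,"delta_pos":[0.002,-0.008,0],"rotation":[0,0,0.067]},{"claw":0.07,"delta_pos":[0.005,-0.015,0],"rotation":[0,0,0.136]},{"claw":0.07,"delta_pos":[0.008,-0.022,0],"rotation":[0,0,0.206]},{"claw":0.07,"delta_pos":[0.012,-0.029,0],"rotation":[0,0,0.276]},{"claw":0.07,"delta_pos":[0.016,-0.036,0],"rotation":[0,0,0.346]},{"claw":0.07,"delta_pos":[0.020,-0.042,0],"rotation":[0,0,0.416]},{"claw":0.07,"delta_pos":[0.025,-0.048,0],"rotation":[0,0,0.485]},{"claw":0.07,"delta_pos":[0.030,-0.054,0],"rotation":[0,0,0.555]},{"claw":0.07,"delta_pos":[0.036,-0.059,0],"rotation":[0,0,0.625]},{"claw":0.07,"delta_pos":[0.042,-0.064,0],"rotation":[0,0,0.695]}]'
python3 plan.py -26 22 19 16 13 10 7 4 1.5 0
```

```text
clock: 11.48
eef_pos: [461.0, -109.1, 50.4]
eef_rot: [-3.137, 0.005, 0.433]
wrist_force: [2.4, -3.6, -1.8]
finger_gap: 70.4
22 -26.0 [0.002, -0.005, 0.0] 0.049
19 -26.0 [0.004, -0.011, 0.0] 0.101
16 -26.0 [0.006, -0.016, 0.0] 0.153
13 -26.0 [0.008, -0.022, 0.0] 0.206
10 -26.0 [0.011, -0.027, 0.0] 0.258
7 -26.0 [0.014, -0.032, 0.0] 0.31
4 -26.0 [0.017, -0.037, 0.0] 0.363
1.5 -26.0 [0.02, -0.041, 0.0] 0.406
0 -26.0 [0.022, -0.043, 0.0] 0.432
```

```bash
python3 -m pendant '[{"claw":0.07,"delta_pos":[0.002,-0.005,0],"rotation":[0,0,0.049]},{"claw":0.07,"delta_pos":[0.004,-0.011,0],"rotation":[0,0,0.101]},{"claw":0.07,"delta_pos":[0.006,-0.016,0],"rotation":[0,0,0.153]},{"claw":0.07,"delta_pos":[0.008,-0.022,0],"rotation":[0,0,0.206]},{"claw":0.07,"delta_pos":[0.011,-0.027,0],"rotation":[0,0,0.258]},{"claw":0.07,"delta_pos":[0.014,-0.032,0],"rotation":[0,0,0.31]},{"claw":0.07,"delta_pos":[0.017,-0.037,0],"rotation":[0,0,0.363]},{"claw":0.07,"delta_pos":[0.020,-0.041,0],"rotation":[0,0,0.406]},{"claw":0.07,"delta_pos":[0.022,-0.043,0],"rotation":[0,0,0.432]}]'
python3 - <<'E'
from h import *
cv2.imwrite("pics/w9.png",cv2.resize(manip.camera('wrist')[130:320,170:390,::-1],None,fx=3,fy=3))
cv2.imwrite("pics/t9.png",cv2.resize(manip.camera('top')[200:310,270:380,::-1],None,fx=5,fy=5,interpolation=cv2.INTER_CUBIC))
cv2.imwrite("pics/s9.png",cv2.resize(manip.camera('scene')[190:330,120:320,::-1],None,fx=4,fy=4,interpolation=cv2.INTER_CUBIC))
E
python3 plan.py -26 -2 -4 -5 -6 -7 -8
```

```text
clock: 12.6
eef_pos: [462.6, -60.9, 50.4]
eef_rot: [-3.14, 0.007, -0.002]
wrist_force: [-3.0, -3.8, 0.5]
finger_gap: 70.0
-2 -26.0 [0.0, -0.004, 0.0] 0.035
-4 -26.0 [0.002, -0.007, 0.0] 0.07
-5 -26.0 [0.002, -0.009, 0.0] 0.088
-6 -26.0 [0.003, -0.011, 0.0] 0.105
-7 -26.0 [0.003, -0.013, 0.0] 0.123
-8 -26.0 [0.004, -0.014, 0.0] 0.14
```

View pics/w9.png

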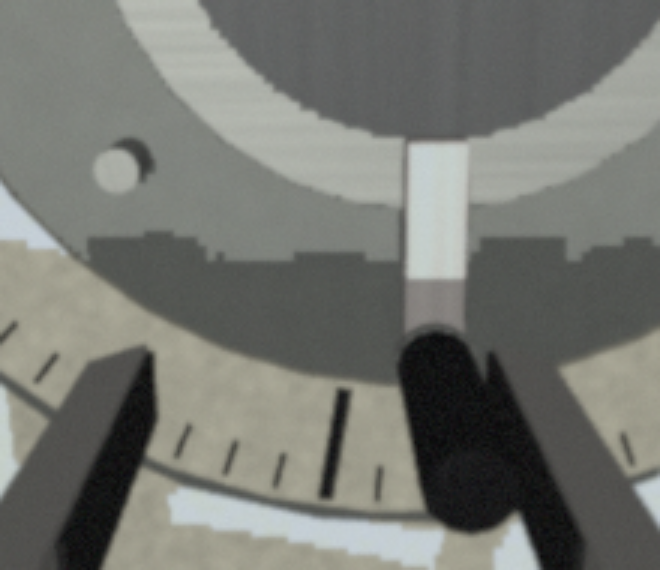

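View pics/t9.png

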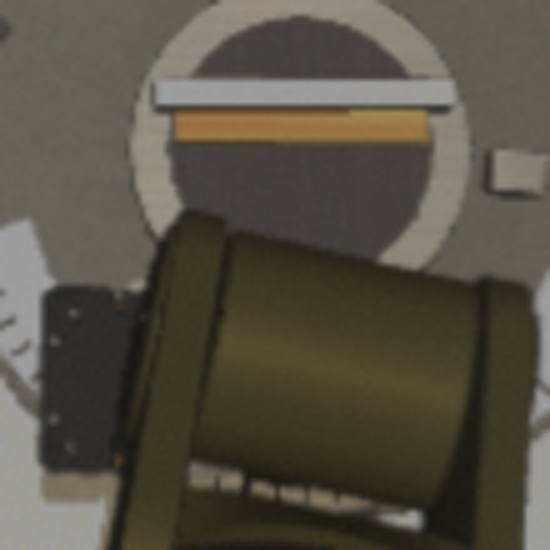

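View pics/s9.png

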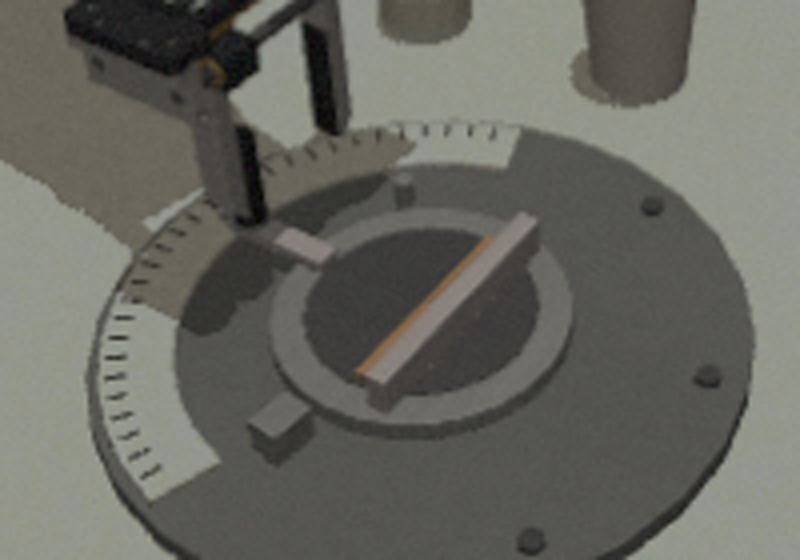

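Wrist view (crop): lever axis from (437,145) to (435,300), long mark from (343,392) to (326,497). Measuring both angles in the same picture.

```bash
cat > ang.py <<'E'
from h import *
def ang(p): d=np.array(p)[:2]-C; return round(np.hypot(*d),1),round(np.degrees(np.arctan2(-d[1],-d[0])),2)
def rep(uvs,x0,y0,f):
    T=wristT()
    for n,(u,v),z in uvs:
        p=plane('wrist',[(x0+(u+.5)/f-.5,y0+(v+.5)/f-.5)],z,T)[0];print(n,p.round(1),ang(p))
E
python3 - <<'E'
from ang import *
rep([('l1',(437,145),34),('l2',(435,300),34),('posttop',(470,490),92),('m1',(343,392),17),('m2',(326,497),17),('pin',(117,171),34)],170,130,3)
E
```

```text
l1 [511.3 -85.7  34. ] (np.float64(59.1), np.float64(-1.21))
l2 [476.  -86.6  34. ] (np.float64(94.4), np.float64(-0.25))
posttop [462.2 -86.2  92. ] (np.float64(108.2), np.float64(-0.42))
m1 [445.3 -66.4  17. ] (np.float64(126.8), np.float64(-9.35))
m2 [415.1 -62.2  17. ] (np.float64(157.2), np.float64(-9.08))
pin [505.5 -16.5  34. ] (np.float64(95.8), np.float64(-47.38))
```

Lever at about -0.3°, mark at about -9.1°. I'll go to about -7°, look, then finish.

```bash
python3 -m pendant '[{"claw":0.07,"delta_pos":[0,-0.003,0],"rotation":[0,0,0.03]},{"claw":0.07,"delta_pos":[0.001,-0.006,0],"rotation":[0,0,0.06]},{"claw":0.07,"delta_pos":[0.002,-0.009,0],"rotation":[0,0,0.088]},{"claw":0.07,"delta_pos":[0.003,-0.011,0],"rotation":[0,0,0.105]},{"claw":0.07,"delta_pos":[0.003,-0.0125,0],"rotation":[0,0,0.12]},{"claw":0.07,"delta_pos":[0.003,-0.0125,0],"rotation":[0,0,0.12]}]'
python3 - <<'E'
from h import *
cv2.imwrite("pics/w10.png",cv2.resize(manip.camera('wrist')[130:320,170:390,::-1],None,fx=3,fy=3))
E
python3 plan.py -26 -8 -8.7 -8.7:0
```

```text
clock: 13.5
eef_pos: [466.0, -48.0, 50.4]
eef_rot: [-3.14, 0.006, -0.12]
wrist_force: [0.6, -1.5, 0.5]
finger_gap: 70.0
-8 -26.0 [0.001, -0.002, 0.0] 0.02
-8.7 -26.0 [0.001, -0.003, 0.0] 0.033
-8.7 0 [0.0, 0.023, 0.0] 0.033
```

View pics/w10.png

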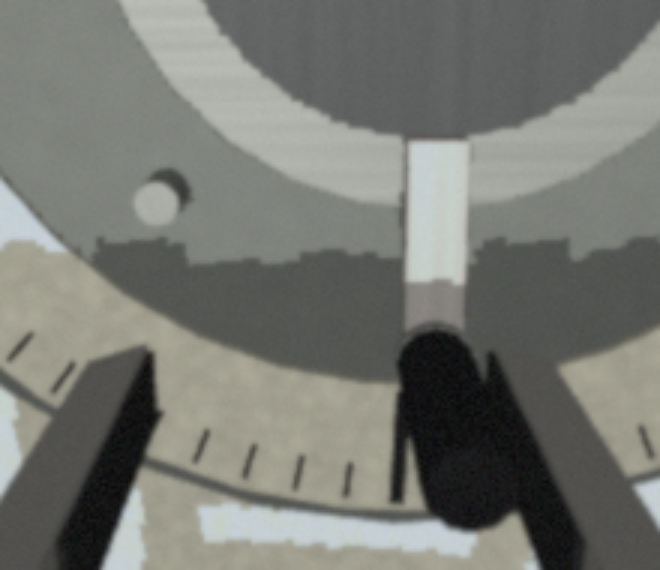

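Run:
```python
from ang import *
rep([('l1',(437,145),34),('l2',(435,300),34),('posttop',(470,490),92),('m1',(401,400),17),('m2',(397,500),17)],170,130,3)
```

```text
l1 [510.8 -78.7  34. ] (np.float64(60.1), np.float64(-7.9))
l2 [475.7 -75.4  34. ] (np.float64(95.4), np.float64(-7.01))
posttop [462.1 -73.3  92. ] (np.float64(109.2), np.float64(-7.21))
m1 [443.7 -66.   17. ] (np.float64(128.4), np.float64(-9.4))
m2 [415.1 -62.3  17. ] (np.float64(157.3), np.float64(-9.04))
```

Lever at about -7.2°, mark at about -9.1°: about 1.9° (3.5 mm at the post) still to go.

```bash
python3 -m pendant '[{"claw":0.07,"delta_pos":[0.0005,-0.001,0],"rotation":[0,0,0.011]},{"claw":0.07,"delta_pos":[0.001,-0.0022,0],"rotation":[0,0,0.022]},{"claw":0.07,"delta_pos":[0.001,-0.0035,0],"rotation":[0,0,0.033]},{"claw":0.07,"delta_pos":[0.001,-0.0035,0],"rotation":[0,0,0.033]},{"claw":0.07,"delta_pos":[0.001,-0.0035,0],"rotation":[0,0,0.033]}]'
python3 -m pendant '[{"claw":0.07,"delta_pos":[0,0.006,0],"rotation":[0,0,0]},{"claw":0.07,"delta_pos":[0,0.016,0],"rotation":[0,0,0]},{"claw":0.07,"delta_pos":[0,0.026,0],"rotation":[0,0,0]},{"claw":0.07,"delta_pos":[0,0.026,0],"rotation":[0,0,0]}]'
python3 - <<'E'
from h import *
cv2.imwrite("pics/w11.png",cv2.resize(manip.camera('wrist')[130:320,170:390,::-1],None,fx=3,fy=3))
E
```

```text
clock: 14.18
eef_pos: [467.3, -44.6, 50.4]
eef_rot: [-3.14, 0.006, -0.152]
wrist_force: [0.4, -0.7, 0.0]
finger_gap: 70.1
clock: 14.68
eef_pos: [463.3, -71.0, 50.3]
eef_rot: [-3.14, 0.006, -0.154]
wrist_force: [0.2, 1.0, -0.5]
finger_gap: 70.0
```

View pics/w11.png

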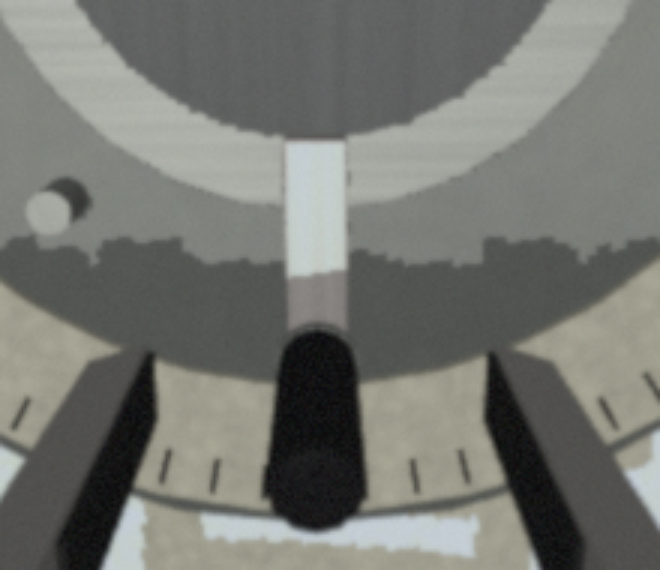

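Fingers are clear on both sides. The short marks at 215 and 415 put the hidden long mark at about 315, with the lever axis at 317, so they line up. Lifting straight up to verify.

```bash
python3 -m pendant '[{"claw":0.07,"delta_pos":[0,0,-0.03],"rotation":[0,0,0]},{"claw":0.07,"delta_pos":[0,0,-0.08],"rotation":[0,0,0]},{"claw":0.07,"delta_pos":[0,0,-0.13],"rotation":[0,0,0]},{"claw":0.07,"delta_pos":[0,0,-0.17],"rotation":[0,0,0]},{"claw":0.07,"delta_pos":[-0.06,0,-0.2],"rotation":[0,0,0]},{"claw":0.07,"delta_pos":[-0.1,0,-0.2],"rotation":[0,0,0]},{"claw":0.07,"delta_pos":[-0.1,0,-0.2],"rotation":[0,0,0]}]'
python3 - <<'E'
from h import *
cv2.imwrite("pics/w12.png",manip.camera('wrist')[:,:,::-1])
cv2.imwrite("pics/t12.png",manip.camera('top')[:,:,::-1])
E
```

```text
clock: 15.6
eef_pos: [364.4, -55.5, 251.8]
eef_rot: [-3.14, 0.004, -0.153]
wrist_force: [0.2, -0.4, 0.2]
finger_gap: 70.0
```

View pics/w12.png

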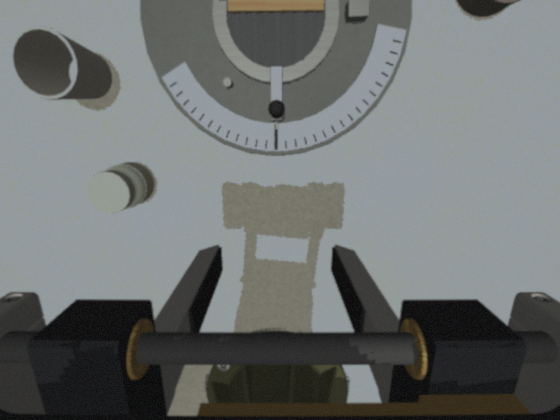

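View pics/t12.png

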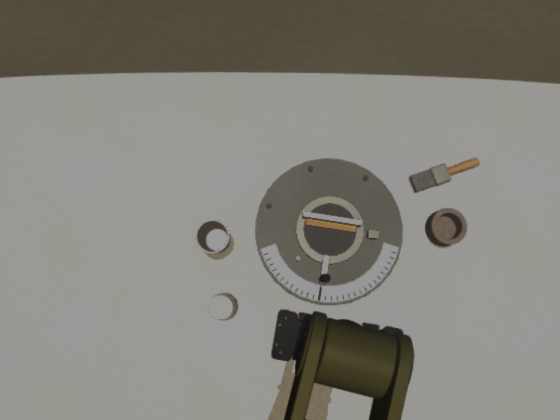

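Run:
```python
import cv2
a=cv2.imread("pics/w12.png")[60:160,215:340]
cv2.imwrite("pics/w12c.png",cv2.resize(a,None,fx=6,fy=6,interpolation=cv2.INTER_CUBIC))
```

```text
(no output)
```

View pics/w12c.png

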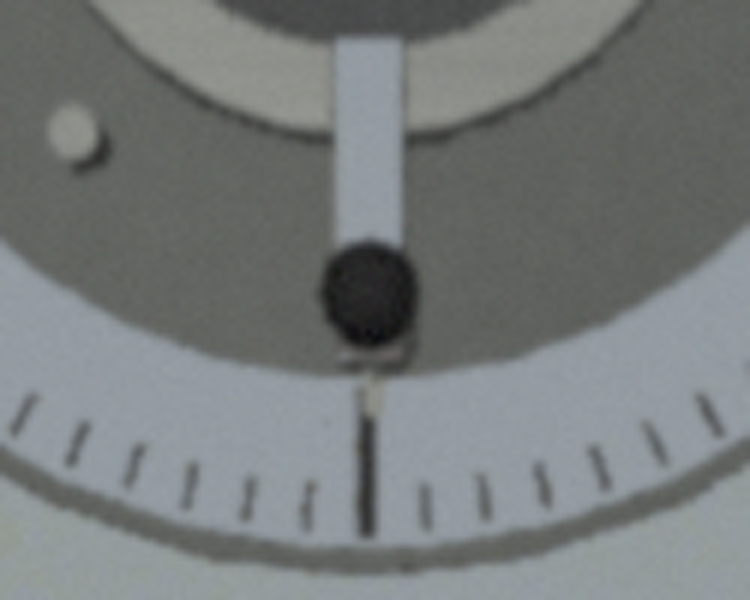

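The pointer at (371,395) sits on the long mark at (367,470). The offset is about 4 px, under 1 mm. The arm is clear, so I'm handing in.

```bash
python3 -c "
from cell import manip
print(manip.sign_off())"
```

```text
the job is handed in; nothing more can be done
None
```

The lever was pushed round to the square stop block and then back to the long mark, and the job is handed in. Signing off gave no verdict.

- **Stop block:** I straddled the post with the fingers held open at 70 mm and pushed with one finger. The push took about 4 N on the way. At the block the measured wrist force rose to about 12 N with no further movement, and the picture showed the lever against the block.
- **Long mark:** I pushed the lever back with the other finger, moved both fingers clear of the post and lifted away. The last close-up shows the pointer on the long mark, off by about 1 mm against the 6 mm allowed.
- **Surroundings:** In the last overhead picture the jar, cup, well and brush are in the same places as at the start. The last move ended at about 15.6 s of the 58 s allowed.

Individual angle readings differed by about 1° between views. The final offset was judged directly in one picture, so this does not affect it. No check failed.

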